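# Pack cleaned microscope objectives into a lidded dry dish

### The arm

A 6-joint arm with a two-finger parallel gripper is mounted at the origin on a cart in front of the work surface, level with it; the furniture and walls round the work are solid. World frame = base frame: x ahead of the robot, y to its left, z up, the work surface at z = 0. Lengths are in mm, angles in rad, forces in N, time in s.
With the tool pointing down it reaches from about 250 to 775 mm from the base axis. Payload 4 kg.
Tool frame: the origin (TCP) lies at the very end of the fingers, on their centre line; the grasp point (between the pads) lies behind it (arm.tcp_to_grasp is the z of the grasp point in the tool frame, in mm); z points along the fingers, y is the line along which they close (so a half turn about z gives the same grasp; the last joint's range is limited). The gripper opens to 85 mm and grips with 20 to 120 N. Pads are 22 mm wide; open, the fingers measure 114 mm over their backs; the gripper's body (76 mm by 85 mm) begins 54 mm behind the grasp point. The pads swing forward as they close: fully open they stand 13 mm farther back than shut.
Start: joints at [1.226, 0.087, 1.371, -0, 1.684, -0.103], TCP at [131.706, 534.014, 231.341] pointing down, gripper open.
Joint ranges: [-3.1, 3.1], [-0.76, 2.03], [0.27, 2.55], [-1.08, 4.22], [0.17, 2.65], [-2.57, 2.57]. Speed limits (rad/s): [2.79, 2.79, 3.14, 3.14, 3.14, 3.14].

### API

Orientations are given as a unit quaternion [x, y, z, w].
In Python, from bench import arm gives the robot as it stands. Calls block until the motion is done:
- arm.movep(position, orientation): joint-space move of the TCP to a pose.
- arm.movel(position, rot=None, max_speed=150): straight line of the TCP; rot=None keeps the orientation; max_speed is the mean speed in mm/s.
- arm.movej(angles): joint-space move.
- arm.set_gripper(opening, newtons=None): opening from 0.0 (shut) to 1.0 (fully open); newtons is the grip in N (None keeps the last); returns when the fingers have stopped.
- arm.hold(seconds).
- arm.inverse_kinematics(position, orientation): joint angles nearest the present ones, or None.
- arm.read_state(): the state.
- arm.grab_frame(name): name is "side" or "top" or "wrist"; returns a dict with "frame" (420x560x3 uint8, red, green, blue), "vertical_fov" (degrees; the focal length in pixels is half the picture's height over the tangent of half this angle, whatever the lens; pixels are square), "cx", "cy" (the principal point, pixels), "extrinsics" (4x4, takes a point from camera to world coordinates). Camera axes: x right, y up, looking along -z (the intrinsics and any distortion apply to the point x, -y, -z); pixel columns grow to the right and rows downward; lengths in mm; the calibration is good to about 2 mm. A picture is of the moment at which its call begins. There is no depth.
A pose or a line that the arm cannot do raises arm.IKError and nothing moves.
- arm.hand_in(): hands the job in; it is judged then, once.
The state is a dict: "time_s": time; "joint_positions": joint angles; "qd": joint speeds; "effort": joint torques, N m; "tool_pos": TCP position; "tcp_rot": TCP orientation; "force": force on the tool from outside, world axes, zero at the start; "torque": the same for the moment, N m; "opening": opening from 0.0 (shut) to 1.0 (fully open); "grasp_force": force on a finger pad.
Only numpy, scipy, OpenCV 4.12 (cv2) and the standard library are available. Lean on these libraries where they do the work, as an engineer would, in place of code of your own. Each camera call takes 0.05 s, during which the arm holds its last target. There are 200 camera calls.

### The job

The cleaned microscope objectives and a fresh desiccant canister (blue window) lie loose in the bench tray, where they roll at a touch; pack them away dry and free of dust. Take the lid off the glass dish by tipping it up on one edge first, keep it low (never more than a hand's breadth, 10 cm, above the dish) and lay it down flat, knob up, clear of the dish; lay the spent canister (orange window) from the dish out in the tray, lay every objective and the fresh canister on their sides in the grooves of the dish's blue cradle, and last set the lid back flat and centred on the dish. Leave the forceps and the timer beside the tray where they are.

Things in the scene. Friction and masses are not known exactly. Their poses are not given: they have to be found in the camera images.
- tray: light grey bench tray, 300 (x) x 400 (y) x 15 mm, fixed. Origin: centre of its underside, on the worktop. Its floor is 5 mm above the worktop; all round runs a rim 6 mm wide and 15 mm high (above the worktop) that stops whatever rolls. To its right stands a pink basket, 100 mm high, over all of world x > 0.475, y < 0.07: keep the gripper's body clear of it.
- dish: round clear glass dish, loose in the tray, 150 mm outer diameter, 38 mm high, wall 3.5 mm, about 0.55 kg. Origin: centre of its underside; z up. Inside is a blue cradle pad, its top 12 mm above the dish's underside, with two straight grooves along the dish's own x axis, at y = +25 and y = -25 mm.
- groove_a (a point): middle of the groove at y = +25 mm of the dish, at the height (19 mm above the dish's underside) where the axis of an objective or canister lying in it comes to rest. The frame's x runs along the groove. Its rounded edges (radius 4 mm) run 10 mm either side of the middle, from x = -52 to +52 mm; room for two parts end to end, centred at x = -25 and +25 mm.
- groove_b (a point): the same for the groove at y = -25 mm of the dish.
- lid: clear glass lid, black knob, 163 mm across, about 0.12 kg, loose. Origin: centre of the underside of its 4 mm plate; z towards the knob. A skirt (inner radius 78.5 mm) hangs 12 mm below that, round the dish with 3.5 mm of play. Knob on the axis, 18 mm thick, 4 to 29 mm above the origin. The origin is 38 mm above the dish's when seated, 12 mm above the tray floor when laid there.
- objective_red: microscope objective with a red ring, a metal barrel lying on its side, 43 mm long, about 70 g; it rolls freely. Origin on its axis; its x axis runs along it towards the lens nose. Barrel 22 mm in diameter from x = -15 to +11 mm (grip here), a 19 mm threaded end to x = -21 mm, a narrow nose (13 mm) to x = +22 mm. Its axis is 11 mm above what it lies on. May be absent.
- objective_yellow: microscope objective with a yellow ring, a metal barrel lying on its side, 43 mm long, about 70 g; it rolls freely. Origin on its axis; its x axis runs along it towards the lens nose. Barrel 22 mm in diameter from x = -15 to +11 mm (grip here), a 19 mm threaded end to x = -21 mm, a narrow nose (13 mm) to x = +22 mm. Its axis is 11 mm above what it lies on. May be absent.
- objective_green: microscope objective with a green ring, a metal barrel lying on its side, 43 mm long, about 70 g; it rolls freely. Origin on its axis; its x axis runs along it towards the lens nose. Barrel 22 mm in diameter from x = -15 to +11 mm (grip here), a 19 mm threaded end to x = -21 mm, a narrow nose (13 mm) to x = +22 mm. Its axis is 11 mm above what it lies on. May be absent.
- canister_fresh: fresh desiccant canister: cylinder with white ends and a blue window, 22 mm in diameter, 40 mm long, about 30 g, lying on its side loose in the tray; it rolls freely. Origin: its centre; x along its axis.
- canister_spent: spent desiccant canister: the same with an orange window; it starts lying in groove_a of the closed dish, anywhere along it.
- forceps: thin steel forceps, 16 x 126 x 8 mm, lying on the worktop left of the tray; bystander. Origin: centre of its underside.
- timer: white bench timer, 58 x 66 x 19 mm, standing on the worktop left of the tray, near the front edge; bystander. Origin: centre of its underside.

How it is judged:
By the outcome, as a careful person would: the job done as asked, in the order asked, and still so for the second after the job is handed in, with the robot touching nothing.
Of objective_red, objective_yellow, objective_green only 2 to 3 are there at a start; the rules pass over those that are not, and their reading is None.
At some moment in a run one of objective_red, objective_yellow, objective_green, canister_fresh may be knocked a few centimetres aside while the robot is not near it.
Once in a run the grip may slacken for a moment while it holds something.
It also fails if it takes over 210 s, if anything falls off the work surface, if the arm or the gripper's body presses on something with over 40 N, if the wrist force passes 120 N, or if a joint passes its speed limit or range.

## Working session

There is one attempt and no reset: what is moved stays moved. The work goes in short steps, each a Python script; the robot and the scene stay as the last script left them, time stands still between calls to the robot, and variables do not carry over. Pictures are saved under pics/ and viewed, at most 14 in all, crops included, and the job is handed in when it is done.

```bash
ls; mkdir -p pics
python3 - <<'E'
from bench import arm
import cv2
s=arm.read_state(); print(s, arm.tcp_to_grasp)
for n in ("top","side","wrist"):
    f=arm.grab_frame(n); print(n,{k:v for k,v in f.items() if k!="frame"})
    cv2.imwrite(f"pics/{n}0.png",f["frame"][...,::-1])
E
```

```text
bench.py
pics
{'time_s': 0.0, 'joint_positions': array([ 1.22589953e+00,  8.79773613e-02,  1.37229115e+00, -2.90726178e-06,
        1.68357173e+00, -1.03121119e-01]), 'qd': array([ 0.0001039 , -0.00034248, -0.00107188, -0.00127917, -0.00247449,
        0.00217277]), 'effort': array([-5.36267235e-04, -3.51876032e+01, -3.13268352e+01, -3.93582468e-04,
        1.10035608e-02,  2.70022861e-05]), 'tool_pos': array([131.53202209, 533.52690815, 230.10817027]), 'tcp_rot': array([ 1.20593699e-01,  9.92701313e-01, -1.09603606e-03, -2.48231202e-04]), 'force': array([ 0.41422711, -0.1445452 ,  1.12640872]), 'torque': array([ 0.04230272, -0.01633214, -0.01983862]), 'grasp_force': 0.0, 'opening': 1.0026001430214107} -18.700000000000003
top {'vertical_fov': 42.98855789433883, 'cx': 278.36521645275036, 'cy': 205.5468573786534, 'extrinsics': array([[-2.73090019e-02,  9.85596505e-01, -1.66894422e-01,
         3.87050970e+02],
       [-9.99620169e-01, -2.63065014e-02,  8.21497347e-03,
         3.54813577e+02],
       [ 3.70624080e-03,  1.67055373e-01,  9.85940549e-01,
         8.86413046e+02],
       [
[... 274 characters left out ...]
   [-5.28168821e-01, -5.01487082e-01,  6.85236020e-01,
         9.41577451e+02],
       [-1.58492498e-02,  8.12658644e-01,  5.82524446e-01,
         5.59841123e+02],
       [ 0.00000000e+00,  0.00000000e+00,  0.00000000e+00,
         1.00000000e+00]])}
wrist {'vertical_fov': 70.39488602547921, 'cx': 275.5516607059636, 'cy': 214.9610049043536, 'extrinsics': array([[ 2.40146580e-01, -9.23066016e-01, -3.00464223e-01,
         5.44077509e+01],
       [ 9.70735317e-01,  2.27842651e-01,  7.58990817e-02,
         5.53626056e+02],
       [-1.60129789e-03, -3.09898138e-01,  9.50768416e-01,
         3.74218070e+02],
       [ 0.00000000e+00,  0.00000000e+00,  0.00000000e+00,
         1.00000000e+00]])}
```

View pics/top0.png

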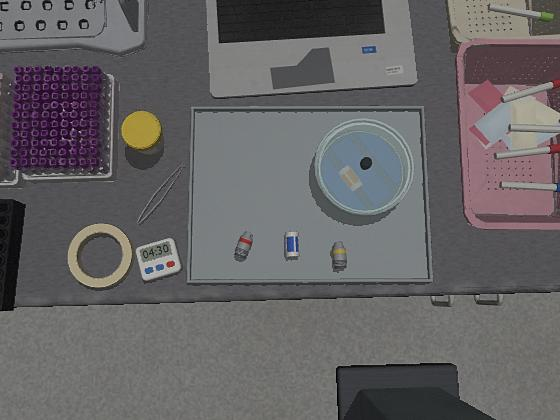

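View pics/side0.png

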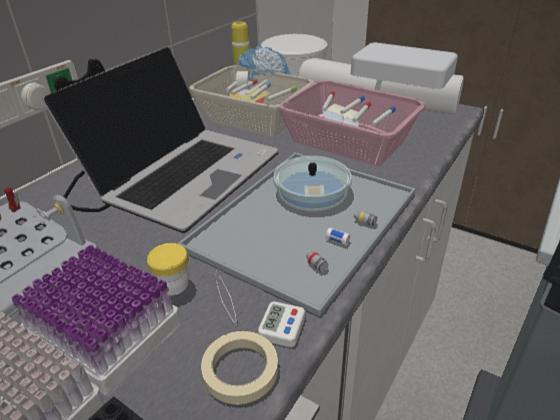

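The top view shows the closed dish at about (363,168) with its knob at (366,163). In the tray are the red objective (244,245), the fresh canister (292,245) and the yellow objective (339,255). The orange canister is inside the dish at (350,178), and there is no green objective. The side view agrees: knob (312,168), red (317,262), canister (338,237), yellow (367,218).

```bash
cat > h.py <<'E'
from bench import arm
import numpy as np, cv2
from scipy.spatial.transform import Rotation as R
def grab(n,save=None):
    f=arm.grab_frame(n)
    if save: cv2.imwrite(f"pics/{save}.png",f["frame"][...,::-1])
    f["f"]=f["frame"].shape[0]/2/np.tan(np.radians(f["vertical_fov"])/2)
    f["hsv"]=cv2.cvtColor(f["frame"],cv2.COLOR_RGB2HSV)
    return f
def ray(f,p):
    E=f["extrinsics"]; u,v=p
    d=np.array([(u-f["cx"])/f["f"],-(v-f["cy"])/f["f"],-1.])
    return E[:3,3],E[:3,:3]@d
def on(f,p,z):
    o,d=ray(f,p); return o+d*(z-o[2])/d[2]
def proj(f,P):
    E=f["extrinsics"]; c=E[:3,:3].T@(np.asarray(P,float)-E[:3,3])
    return np.array([f["cx"]-f["f"]*c[0]/c[2], f["cy"]+f["f"]*c[1]/c[2]])
def tri(*obs):
    A=np.zeros((3,3));b=np.zeros(3)
    for f,p in obs:
        o,d=ray(f,p);d=d/np.linalg.norm(d);M=np.eye(3)-np.outer(d,d);A+=M;b+=M@o
    P=np.linalg.solve(A,b)
    return P
def down(yaw,tilt=0.):
    """tool down, closing line (tool y) at angle yaw in world; tilt about tool x"""
    y=np.array([np.cos(yaw),np.sin(yaw),0]);z=np.array([0,0,-1.]);x=np.cross(y,z)
    return R.from_matrix(np.c_[x,y,z])*R.from_euler('x',tilt)
HUE={"red":((0,8),(172,180)),"yellow":((22,32),),"blue":((110,125),),"orange":((9,19),),"green":((40,85),)}
def blobs(f,col,smin=110,vmin=60,amin=6,roi=None):
    h=f["hsv"];m=np.zeros(h.shape[:2],np.uint8)
    for a,b in HUE[col]: m|=cv2.inRange(h,(a,smin,vmin),(b,255,255))
    if roi is not None: m&=roi
    n,l,s,c=cv2.connectedComponentsWithStats(m)
    return sorted([(int(s[i,4]),c[i].round(1).tolist()) for i in range(1,n) if s[i,4]>=amin],reverse=True)
def roi(f,P,r):
    m=np.zeros(f["frame"].shape[:2],np.uint8);c=proj(f,P)
    cv2.circle(m,tuple(int(round(v)) for v in c),int(r),255,-1);return m
E
python3 - <<'E'
from h import *
t=grab("top");s=grab("side")
for nm,a,b in (("knob",(366,163),(312,168)),("red",(244,245),(317,262)),("fresh",(292,245),(338,237)),("yel",(339,255),(367,218))):
    print(nm,tri((t,a),(s,b)).round(1),on(t,a,16).round(1),on(s,b,16).round(1))
for nm,p in (("tl",(190,107)),("tr",(424,107)),("br",(431,283)),("bl",(188,283))): print(nm,on(t,p,15).round(1))
print("orange",on(t,(350,178),24).round(1))
w=np.zeros((420,560),np.uint8);w[100:290,180:440]=255
for c in HUE: print(c,blobs(t,c,roi=w)[:4])
cv2.imwrite("pics/topz.png",cv2.resize(t["frame"][110:275,225:425,::-1],None,fx=3.6,fy=3.6,interpolation=cv2.INTER_CUBIC))
E
```

```text
knob [591.6 206.1  59.4] [602.9 198.5  16. ] [626.2 142.1  16. ]
red [469.7 405.3  11. ] [470.5 405.5  16. ] [465.9 409.8  16. ]
fresh [468.3 326.7  11.9] [468.4 327.1  16. ] [465.6 331.2  16. ]
yel [447.5 249.8  14.1] [450. 251.  16.] [444.  251.4  16. ]
tl [709.4 493.9  15. ]
tr [699.   93.5  15. ]
br [400.8 104.   15. ]
bl [411.5 497.1  15. ]
orange [576.1 227.8  24. ]
red [(47, [245.1, 240.7])]
yellow [(45, [338.9, 251.0])]
blue [(93, [289.7, 243.9]), (29, [296.5, 243.8])]
orange []
green []
```

View pics/topz.png

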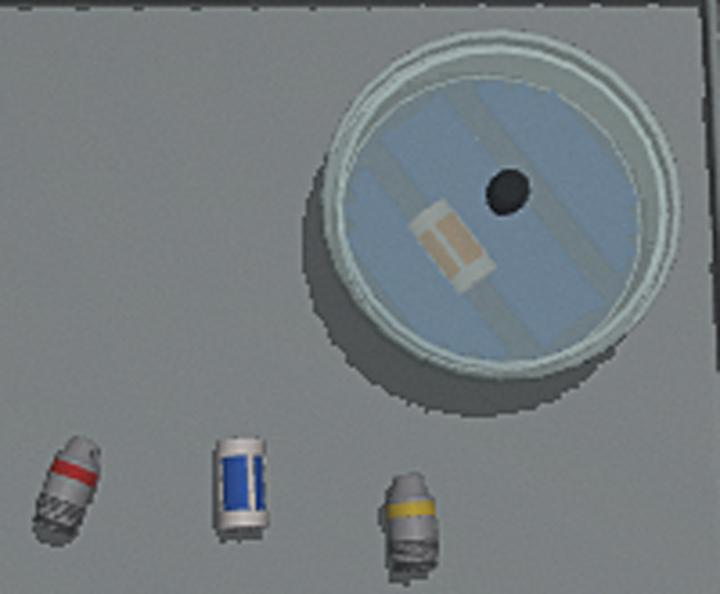

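The zoomed view shows the lid's circle centred at about zoom (502,205). The grooves run from upper left to lower right, about 39° in the world frame. The spent canister lies in the groove on the +y/-x side at zoom (452,247). The red and yellow noses point away from the robot. Next I'll look from the wrist.

```bash
cat >> h.py <<'E'
def look(P,dist,yaw=np.pi/2,off=(0,0)):
    """put the wrist camera so its axis passes through P (camera dist away); off shifts in world xy"""
    rot=down(yaw); Rt=rot.as_matrix()
    cam=np.array(CAMR); d=Rt@cam@np.array([0,0,-1.])
    p=np.asarray(P,float)-d*dist-Rt@np.array(CAMT); p[:2]+=off
    arm.movep(p.tolist(),rot.as_quat().tolist()); arm.hold(0.25)
E
python3 - <<'E'
from h import *
s=arm.read_state();w=grab("wrist");E=w["extrinsics"];Rt=R.from_quat(s["tcp_rot"]).as_matrix()
cr=Rt.T@E[:3,:3];ct=Rt.T@(E[:3,3]-s["tool_pos"])
open("h.py","a").write(f"CAMR={cr.round(5).tolist()}\nCAMT={ct.round(2).tolist()}\n")
E
cat camx 2>/dev/null; tail -2 h.py
python3 - <<'E'
from h import *
look((590,205,45),270,off=(0,-40)); a=grab("wrist","w1")
look((590,205,45),270,off=(0,40)); b=grab("wrist","w2")
np.savez("w12.npz",Ea=a["extrinsics"],Eb=b["extrinsics"],fa=a["frame"],fb=b["frame"])
r=[]
for f in (a,b):
    m=(f["hsv"][...,2]<50).astype(np.uint8)&(roi(f,(590,205,60),90)>0)
    n,l,st,c=cv2.connectedComponentsWithStats(m); i=1+st[1:,4].argmax(); print(st[i],c[i]); r.append((f,c[i]))
print("knob",tri(*r).round(1), arm.read_state()["time_s"])
E
```

```text
CAMR=[[-0.00073, 0.95071, 0.31007], [1.0, 0.00082, -0.00014], [-0.00039, 0.31007, -0.95071]]
CAMT=[79.74, 0.71, -143.96]
[316 211  22  23 375] [325.92533333 222.11733333]
[172 271  19  30 340] [182.55588235 285.62058824]
knob [565.6 195.4 177.5] 3.4333
```

View pics/w1.png

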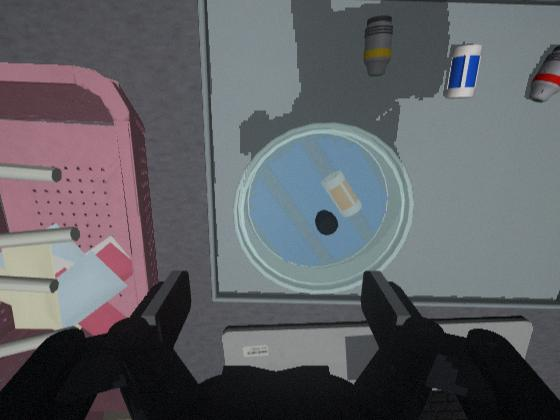

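The wrist view shows the knob at (326,222), the lid ring centred at about (323,208), the spent canister at (341,194), yellow at (378,45), the fresh canister at (463,70) and red at (547,75). In the second frame the mask picked up a finger, so I'll redo it.

```bash
cat > m.py <<'E'
from h import *
def stored():
    d=np.load("w12.npz"); w=grab("wrist"); r=[]
    for k in "ab":
        f=dict(w);f["extrinsics"]=d["E"+k];f["frame"]=d["f"+k];f["hsv"]=cv2.cvtColor(f["frame"],cv2.COLOR_RGB2HSV);r.append(f)
    return r
E
python3 - <<'E'
from m import *
a,b=stored()
K=[]
for f in (a,b):
    m=(f["hsv"][...,2]<60).astype(np.uint8)
    n,l,st,c=cv2.connectedComponentsWithStats(m)
    k=[(st[i].tolist(),c[i].round(1)) for i in range(1,n) if 150<st[i,4]<1200 and abs(st[i,2]-st[i,3])<9]; print(k); K.append((f,k[0][1]))
print("knob",tri(*K).round(1))
for col in ("red","yellow","blue","orange"):
    for f in (a,b): print(col,[(x[0],x[1],on(f,x[1],16 if col!="orange" else 24).round(1)[:2].tolist()) for x in blobs(f,col,smin=60 if col=="orange" else 110) if not(x[1][0]<200)][:3])
E
```

```text
[([364, 15, 29, 36, 376], array([376.3,  27.4])), ([315, 211, 23, 24, 404], array([325.8, 222.2]))]
[([223, 210, 22, 24, 401], array([233.4, 221.9]))]
knob [508.7 209.9 240.1]
red [(180, [549.0, 77.8], [472.8, 405.9])]
red [(207, [461.0, 77.9], [473.7, 407.0])]
yellow [(219, [377.3, 52.8], [453.3, 253.0])]
yellow [(206, [284.6, 51.9], [453.0, 252.0])]
blue [(366, [456.4, 71.8], [468.1, 323.6]), (280, [471.7, 70.9], [467.3, 336.8])]
blue [(339, [378.8, 69.9], [467.2, 334.2]), (254, [364.9, 70.9], [468.0, 322.2]), (8, [218.6, 374.0], [804.4, 173.8])]
orange []
orange []
```

Run:
```python
from m import *
a,b=stored()
print("knob centroid",tri((a,(325.8,222.2)),(b,(233.4,221.9))).round(1))
yaw=np.pi/2
k=tri((a,(325.8,222.2)),(b,(233.4,221.9)))
for th in (0,9): 
    for p in ([k[0],k[1],60],[603,392,34]):
        r=R.from_euler('x',-np.radians(th))*down(yaw); q=arm.inverse_kinematics(p,r.as_quat().tolist()); print(th,None if q is None else np.round(q,2))
```

```text
knob centroid [590.3 208.3  64.1]
0 [ 0.25  0.34  1.41 -0.    1.39 -1.32]
0 [ 0.5   0.56  1.16 -0.    1.42 -1.07]
9 [ 0.33  0.38  1.37 -0.15  1.44 -1.22]
9 [ 0.56  0.62  1.07 -0.13  1.53 -1.  ]
```

Run:
```python
from h import *
r=down(np.pi/2);q=r.as_quat().tolist()
k=np.array([591,207.5])
arm.set_gripper(0.6)
arm.movep([*k,110],q); arm.movel([*k,52],max_speed=60); 
f0=arm.read_state()["force"]
arm.set_gripper(0,70); s=arm.read_state(); print(s["opening"],s["grasp_force"],(s["force"]-f0).round(1),s["tool_pos"].round(1))
print(s["time_s"]); 
p0=np.array([*k,52.]); piv=np.array([k[0],k[1]+75,43.])
for th in (2,4,6,8,9.5):
    T=R.from_euler('x',-np.radians(th)); p=piv+T.apply(p0-piv)
    arm.movel(p.tolist(),rot=(T*r).as_quat().tolist(),max_speed=30)
    s=arm.read_state(); print(th,(s["force"]-f0).round(1),s["grasp_force"].round(1))
grab("side","s1")
```

```text
0.18280475356604323 68.48677396774292 [-0.7  0.1  2.6] [591.4 207.6  52.8]
5.85Traceback (most recent call last):
  File "<stdin>", line 13, in <module>
AttributeError: 'float' object has no attribute 'round'
```

Run:
```python
from h import *
r=down(np.pi/2);k=np.array([591,207.5])
p0=np.array([*k,52.]); piv=np.array([k[0],k[1]+75,43.])
for th in (4,6,8,9.5):
    T=R.from_euler('x',-np.radians(th)); p=piv+T.apply(p0-piv)
    arm.movel(p.tolist(),rot=(T*r).as_quat().tolist(),max_speed=30)
    s=arm.read_state(); print(th,s["force"].round(1),round(s["grasp_force"],1),round(s["opening"],3))
grab("side","s1")
```

```text
4 [0.7 1.5 1. ] 68.6 0.18
6 [0.3 1.7 1.5] 68.6 0.178
8 [0.8 0.9 1.9] 68.7 0.18
9.5 [-0.6  0.7  0.4] 68.6 0.181
```

View pics/s1.png

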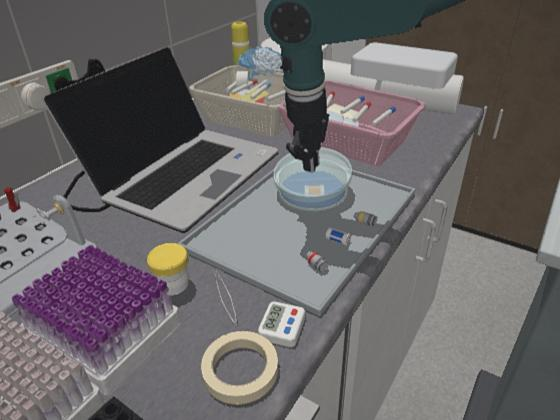

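The lid is tipped with its far edge up, and the dish at (313,185) hasn't moved. Next I'll lift it, level it and lay it down.

Run:
```python
from h import *
r=down(np.pi/2);q=r.as_quat().tolist()
s=arm.read_state();p=s["tool_pos"]
arm.movel([591,p[1],p[2]+28],max_speed=60)
arm.movel([591,207.5,92],rot=q,max_speed=60)
print(arm.read_state()["force"].round(1), round(arm.read_state()["opening"],3))
arm.movel([603,391,90],max_speed=120)
print(round(arm.read_state()["opening"],3))
grab("side","s2")
arm.movel([603,391,32],max_speed=60)
f0=arm.read_state()["force"]
z=32
while z>24:
    z-=1; arm.movel([603,391,z],max_speed=20); d=arm.read_state()["force"][2]-f0[2]
    if abs(d)>3: break
print(z,d,arm.read_state()["tool_pos"])
arm.set_gripper(0.5); arm.movel([603,391,90],max_speed=100)
grab("side","s3"); print(arm.read_state()["time_s"])
```

```text
[ 1.2  0.1 -1. ] 0.18
0.183
26 4.390737557187883 [603.10157523 391.04007131  26.78884256]
13.65
```

View pics/s3.png

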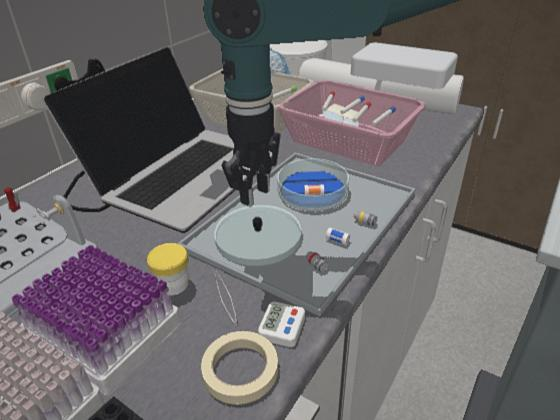

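The lid lies flat, knob up at (257,223), clear of the dish, which is open at (313,185). The orange canister is at (314,189). Now I'll measure the dish, grooves and parts from two wrist positions.

Run:
```python
from h import *
look((560,215,25),270,off=(0,-35)); a=grab("wrist","w3")
look((560,215,25),270,off=(0,45)); b=grab("wrist","w4")
np.savez("w12.npz",Ea=a["extrinsics"],Eb=b["extrinsics"],fa=a["frame"],fb=b["frame"])
for col in ("red","yellow","blue","orange"):
    for f in (a,b): print(col,[(x[0],x[1],on(f,x[1],16 if col!="orange" else 24).round(1)[:2].tolist()) for x in blobs(f,col,smin=110) if x[1][1]<290][:3])
```

```text
red [(260, [542.5, 115.3], [474.1, 406.6]), (51, [335.4, 226.9], [574.7, 238.0])]
red [(223, [448.9, 114.9], [474.6, 405.9]), (119, [249.1, 226.5], [574.9, 233.9])]
yellow [(221, [362.5, 89.7], [454.3, 252.7])]
yellow [(214, [266.9, 88.9], [454.0, 252.2])]
blue [(7397, [309.3, 234.4], [582.4, 213.5]), (369, [445.3, 108.1], [468.5, 323.5]), (224, [461.8, 108.1], [468.5, 337.3])]
blue [(9156, [223.6, 233.9], [582.4, 209.2]), (373, [364.4, 107.0], [468.2, 333.9]), (250, [350.2, 107.2], [468.3, 322.0])]
orange [(299, [325.0, 236.1], [580.9, 227.2]), (78, [334.2, 229.8], [574.6, 235.4])]
orange [(267, [238.2, 235.4], [580.7, 224.2]), (79, [246.5, 229.4], [574.8, 232.2])]
```

View pics/w4.png

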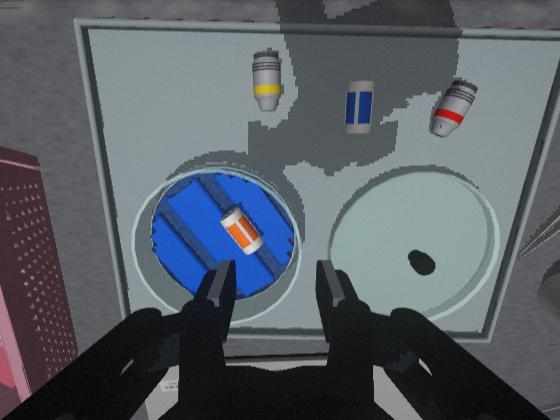

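The wrist view shows the dish (rim about (132–301, 168–325)) with the spent canister at (241,231). Yellow's ring is at (267,89), the fresh canister at (359,107), red's ring at (449,115), and the lid is on the right. Next come the dish centre, groove direction and part poses.

```bash
cat >> m.py <<'E'
from scipy.optimize import least_squares
def pts_on(f,P,z): return np.array([on(f,p,z)[:2] for p in P])
def axis_dir(XY):
    X=XY-XY.mean(0); w,v=np.linalg.eigh(X.T@X); return v[:,1],np.sqrt(w[1]/w[0])
def cmask(f,col,smin=110,vmin=60):
    m=np.zeros(f["hsv"].shape[:2],np.uint8)
    for a,b in HUE[col]: m|=cv2.inRange(f["hsv"],(a,smin,vmin),(b,255,255))
    return m
def dish(f,z=17,c0=(585,207),vmax=262,rho=66):
    m=cmask(f,"blue",150,50)&roi(f,(*c0,z),110); m[vmax:]=0
    n,l,s,c=cv2.connectedComponentsWithStats(cv2.morphologyEx(m,cv2.MORPH_CLOSE,np.ones((9,9))))
    i=1+s[1:,4].argmax(); cs,_=cv2.findContours((l==i).astype(np.uint8),cv2.RETR_EXTERNAL,cv2.CHAIN_APPROX_NONE)
    P=max(cs,key=len)[:,0]; P=P[P[:,1]<vmax-4]; XY=pts_on(f,P,z)
    r=least_squares(lambda q:np.hypot(*(XY-q[:2]).T)-q[2],[*c0,70],loss="soft_l1",f_scale=.7)
    return r.x, np.median(abs(r.fun))
E
python3 - <<'E'
from m import *
a,b=stored()
for z in (13,17,21):
  print(z,[dish(f,z) for f in (a,b)])
c=dish(b)[0]
# groove: dark blue pixels
for f in (a,b):
    v=f["hsv"][...,2].astype(int); m=cmask(f,"blue",150,20)&roi(f,(*c[:2],17),60); m[262:]=0
    vals=v[m>0]; print("V pct",np.percentile(vals,[5,20,35,50,80]))
    th=(np.percentile(vals,5)+np.percentile(vals,80))/2
    d=((m>0)&(v<th)).astype(np.uint8); d=cv2.morphologyEx(d,cv2.MORPH_OPEN,np.ones((3,3)))
    n,l,s,cc=cv2.connectedComponentsWithStats(d)
    for i in range(1,n):
        if s[i,4]>150:
            ys,xs=np.where(l==i); XY=pts_on(f,np.c_[xs,ys],14); ax,el=axis_dir(XY); print("groove",s[i].tolist(),XY.mean(0).round(1),np.degrees(np.arctan2(ax[1],ax[0]))%180,el.round(1))
def big(f,col):
    return max(blobs(f,col),key=lambda x:x[0])
for col,n in (("red",1),("yellow",1),("blue",2),("orange",1)):
    o=[]
    for f in (a,b):
        m=cmask(f,col); c0={"red":(474,406,24),"yellow":(454,252,24),"blue":(468,330,24),"orange":(578,230,32)}[col]
        if col=="orange": m|=cmask(f,"red")
        m&=roi(f,c0,30); ys,xs=np.where(m); ce=(xs.mean(),ys.mean()); o.append((f,ce))
        XY=pts_on(f,np.c_[xs,ys],24 if col!="orange" else 32); ax,el=axis_dir(XY); print(col,len(xs),XY.mean(0).round(1),(np.degrees(np.arctan2(ax[1],ax[0]))%180).round(1),el.round(2))
    print(col,"tri",tri(*o).round(1))
E
```

```text
13 [(array([592.64102579, 208.11022765,  68.39219064]), np.float64(0.6959018568943804)), (array([593.4858865 , 206.26314713,  68.71078099]), np.float64(0.9042716720704647))]
17 [(array([590.90712909, 207.70576455,  67.3705468 ]), np.float64(0.685231243067264)), (array([591.74702918, 207.05080303,  67.68834253]), np.float64(0.891086846868717))]
21 [(array([589.17326341, 207.30130469,  66.3489099 ]), np.float64(0.6742514160730906)), (array([590.00815825, 207.83845946,  66.66589437]), np.float64(0.8778991285834152))]
V pct [122. 136. 182. 207. 211.]
V pct [110. 129. 194. 199. 201.]
groove [167, 222, 37, 40, 223] [593.4 171.6] 35.990186178791674 9.6
red 260 [474.2 399.8] 77.1 4.37
red 223 [474.7 401.5] 73.2 3.88
red tri [474.4 404.6  18.3]
yellow 221 [455.  250.6] 92.2 3.77
yellow 214 [454.7 252.4] 92.9 3.64
yellow tri [454.3 252.2  18.1]
blue 597 [468.8 324.3] 83.0 1.02
blue 623 [468.6 327. ] 0.4 1.1
blue tri [468.3 329.4  14.8]
orange 430 [575.5 228.3] 26.9 1.24
orange 470 [574.3 229.2] 19.3 1.13
orange tri [576.1 228.8  29. ]
```

Run:
```python
from m import *
a,b=stored()
for f in (a,b):
    e=cv2.Canny(cv2.GaussianBlur(f["frame"],(3,3),0),30,80)&roi(f,(591,207.4,17),62); e[262:]=0
    L=cv2.HoughLinesP(e,1,np.pi/360,18,minLineLength=22,maxLineGap=5)
    for l in L[:,0]:
        P=pts_on(f,l.reshape(2,2),17); d=P[1]-P[0]; an=np.degrees(np.arctan2(d[1],d[0]))%180
        if 20<an<60:
            ps=np.radians(38); n=np.array([-np.sin(ps),np.cos(ps)]); print(np.hypot(*d).round(),an.round(1),((P-[591.3,207.4])@n).round(1))
r=down(np.radians(128))
for p in ([578,227,24],[591,207,24],[440,200,11]): print(np.round(arm.inverse_kinematics(p,r.as_quat().tolist()),2), np.round(arm.inverse_kinematics(p,down(np.radians(-52)).as_quat().tolist()),2))
```

```text
44.0 34.2 [15.8 12.9]
43.0 34.0 [21.9 18.9]
68.0 34.1 [-13.3 -17.9]
51.0 35.1 [-28.5 -31. ]
33.0 33.3 [37.1 34.4]
34.0 34.5 [36.3 34.2]
36.0 34.8 [40.6 38.7]
54.0 35.0 [-25.1 -27.9]
42.0 35.8 [22.6 21. ]
38.0 34.7 [14.6 12.5]
49.0 35.6 [-28.3 -30.3]
67.0 35.0 [-14.  -17.5]
29.0 34.4 [35.9 34.1]
43.0 33.1 [36.7 33. ]
45.0 34.0 [22.6 19.5]
41.0 35.2 [12.6 10.6]
51.0 34.4 [-27.5 -30.6]
37.0 34.6 [25.4 23.2]
33.0 37.3 [30.7 30.3]
35.0 34.7 [36.6 34.6]
55.0 35.8 [-23.9 -26. ]
26.0 33.2 [35.9 33.8]
50.0 35.1 [-13.3 -15.8]
30.0 35.8 [38.6 37.5]
33.0 34.2 [-29.2 -31.4]
[ 0.28  0.36  1.46 -0.    1.32 -1.95] [ 0.28  0.36  1.46 -0.    1.32  1.19]
[ 0.25  0.38  1.45 -0.    1.32 -1.99] [ 0.25  0.38  1.45 -0.    1.32  1.15]
[ 0.31  0.1   1.82 -0.    1.23 -1.92] [ 0.31  0.1   1.82 -0.    1.23  1.22]
```

```bash
cat > act.py <<'E'
from m import *
DC=np.array([591.3,207.4]); PSI=np.radians(34.7)
EX=np.array([np.cos(PSI),np.sin(PSI)]); EY=np.array([-EX[1],EX[0]])
def slot(t,lat): return DC+t*EX+lat*EY
def st(tag):
    s=arm.read_state(); print(tag,"op %.3f gf %.1f F %s z %.1f t %.1f"%(s["opening"],s["grasp_force"],s["force"].round(1),s["tool_pos"][2],s["time_s"])); return s
def pick(xy,yaw,zaxis,op=0.5,dz=5,N=40,lift=85):
    q=down(yaw).as_quat().tolist(); z=zaxis-dz
    arm.set_gripper(op); arm.movep([*xy,lift],q); arm.movel([*xy,z],max_speed=90)
    arm.set_gripper(0,N); st("grip"); arm.movel([*xy,lift],max_speed=90); return st("lift")["opening"]>.15
def place(xy,yaw,zaxis,op=0.38,dz=5,lift=85):
    q=down(yaw).as_quat().tolist(); z=zaxis-dz
    arm.movep([*xy,lift],q); st("over"); arm.movel([*xy,z+8],max_speed=90); arm.movel([*xy,z+.3],max_speed=25)
    st("down"); arm.set_gripper(op); arm.hold(.2); arm.movel([*xy,lift],max_speed=70); st("free")
E
python3 - <<'E'
from act import *
if pick(slot(0,25),PSI+np.pi/2,24):
    place((450,160),np.pi/2,16)
grab("side","s4")
look((480,300,16),290,off=(0,-40)); a=grab("wrist","w5")
look((480,300,16),290,off=(0,40)); b=grab("wrist","w6")
np.savez("w12.npz",Ea=a["extrinsics"],Eb=b["extrinsics"],fa=a["frame"],fb=b["frame"])
E
```

```text
grip op 0.240 gf 39.4 F [-1.2  1.1  4.3] z 20.3 t 17.8
lift op 0.238 gf 39.1 F [-0.5  0.2 -1. ] z 84.2 t 18.6
over op 0.241 gf 39.1 F [ 0.   0.2 -0.1] z 84.8 t 19.3
down op 0.237 gf 39.6 F [-1.2 -1.1  4.1] z 12.1 t 20.6
free op 0.381 gf 0.0 F [ 1.2  0.2 -0.1] z 84.3 t 22.3
```

View pics/w5.png

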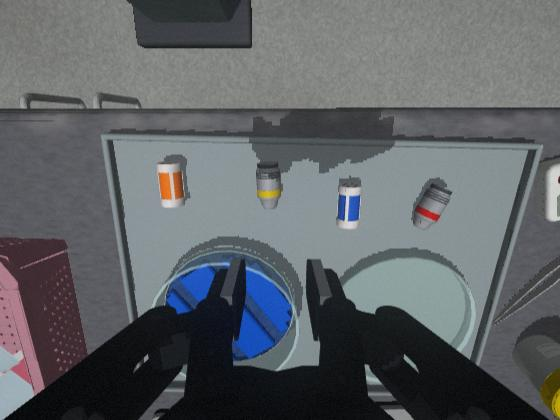

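The spent canister lies in the tray at (172,184). Yellow's ring is at (269,194), the fresh canister at (349,204) and red's ring at (429,214), and the cradle is empty. Next I'll re-measure and pick red.

```bash
cat >> act.py <<'E'
def two(P,names,d=290):
    r=[]
    for n,o in zip(names,(-40,40)):
        look(P,d,off=(0,o)); r.append(grab("wrist",n))
    return r
def part(fs,col,c0,rad=38):
    """ring/window: triangulated centre; axis angle (mod 180) averaged over the views"""
    o=[];v=np.zeros(2)
    for f in fs:
        m=cmask(f,col)&roi(f,(*c0,22),rad); ys,xs=np.where(m); o.append((f,(xs.mean(),ys.mean())))
        if col=="blue":   # long side of the largest window strip runs along the axis
            n,l,s,c=cv2.connectedComponentsWithStats(m); ys,xs=np.where(l==1+s[1:,4].argmax())
        ax,el=axis_dir(pts_on(f,np.c_[xs,ys],24)); an=np.arctan2(ax[1],ax[0])+(0 if col=="blue" else np.pi/2)
        v+=[np.cos(2*an),np.sin(2*an)]
    an=np.arctan2(v[1],v[0])/2; P=tri(*o)
    print(col,P.round(1),np.degrees(an).round(1),len(xs)); return P,an
def upyaw(an):  # closing yaw across the axis, in (0,180)
    return (an+np.pi/2)%np.pi
E
python3 - <<'E'
from act import *
fs=stored()
Y=part(fs,"yellow",(454,252)); F=part(fs,"blue",(468,330)); P,an=part(fs,"red",(474,405))
g=P[:2]-9.5*np.array([np.cos(an),np.sin(an)]); print(g)
if pick(g,upyaw(an),16):
    place(slot(25,-25),PSI+np.pi/2,24)
fs=two((500,290,16),("w7","w8"))
np.savez("w12.npz",Ea=fs[0]["extrinsics"],Eb=fs[1]["extrinsics"],fa=fs[0]["frame"],fb=fs[1]["frame"])
for f in fs: print([(c,blobs(f,c)[:2]) for c in ("red","yellow")])
E
```

```text
yellow [456.7 252.2  18.2] 4.1 150
blue [471.1 328.7  17.6] -1.0 291
red [476.6 403.2  19.5] -25.1 144
[468.04562684 407.25790767]
grip op 0.235 gf 39.8 F [-0.9  0.2  3.1] z 12.2 t 26.1
lift op 0.237 gf 39.7 F [-0.6 -0.2 -1.6] z 84.1 t 27.1
over op 0.236 gf 39.7 F [ 0.5  0.1 -0.8] z 84.5 t 28.4
down op 0.236 gf 40.0 F [-1.8  0.5  3.5] z 20.3 t 29.6
free op 0.384 gf 0.0 F [-0.5 -0.4 -0.7] z 84.2 t 31.2
[('red', [(224, [27.4, 353.2]), (103, [239.4, 338.4])]), ('yellow', [(147, [286.1, 195.8]), (104, [557.2, 375.9])])]
[('red', [(132, [493.7, 154.7])]), ('yellow', [(2759, [518.6, 370.4]), (144, [202.1, 195.8])])]
```

View pics/w7.png

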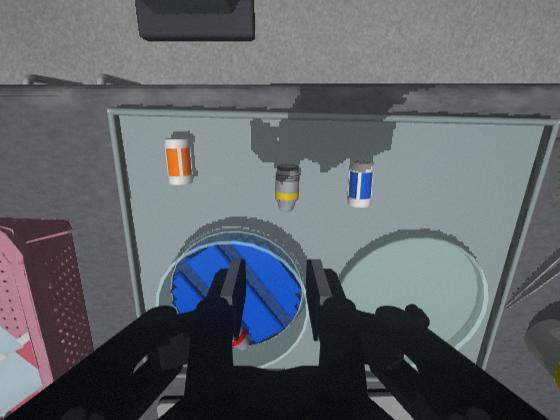

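Red is in the dish (its ring shows at (239,338) beside the finger). Yellow's ring is at (286,196) and the fresh canister is at (360,185). I'll take yellow next, measuring afresh.

Run:
```python
from act import *
fs=stored()
c0=on(fs[0],(286.1,195.8),24)[:2]; print(c0)
P,an=part(fs,"yellow",c0)
c1=on(fs[0],(360,185),24)[:2]; part(fs,"blue",c1)
g=P[:2]-9.5*np.array([np.cos(an),np.sin(an)]); print(g)
if pick(g,upyaw(an),16):
    place(slot(-25,-25),PSI+np.pi/2,24)
fs=two((500,270,16),("w9","w10"))
np.savez("w12.npz",Ea=fs[0]["extrinsics"],Eb=fs[1]["extrinsics"],fa=fs[0]["frame"],fb=fs[1]["frame"])
for f in fs: print([(c,blobs(f,c)[:3]) for c in ("red","yellow","blue")])
```

```text
[479.07396467 259.15216028]
yellow [480.8 259.4  17.3] -0.5 144
blue [470.4 328.5  17.9] 1.2 310
[471.2845102  259.46468221]
grip op 0.236 gf 39.8 F [-0. -0.  3.] z 12.1 t 35.0
lift op 0.239 gf 39.6 F [ 1.2 -0.7  0.3] z 84.2 t 36.0
over op 0.236 gf 39.6 F [ 0.4  0.2 -0.3] z 84.1 t 36.8
down op 0.238 gf 40.0 F [-0.4  0.6  3.5] z 20.2 t 38.0
free op 0.383 gf 0.0 F [-0.8 -0.2  0.6] z 84.2 t 39.6
[('red', [(393, [51.0, 352.5]), (104, [257.6, 339.2]), (33, [5.7, 370.7])]), ('yellow', []), ('blue', [(4225, [261.9, 287.9]), (257, [387.6, 185.5]), (208, [374.6, 184.9])])]
[('red', [(132, [515.9, 154.8])]), ('yellow', [(3072, [531.1, 373.5]), (129, [149.7, 302.2])]), ('blue', [(3541, [165.6, 276.0]), (283, [300.0, 185.2]), (126, [288.0, 184.7])])]
```

View pics/w10.png

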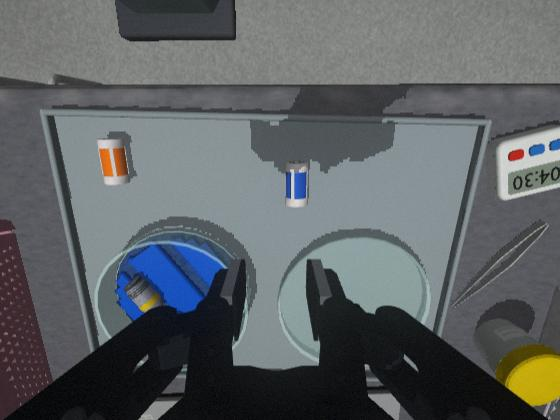

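Yellow, which had been knocked 26 mm aside, is now in the groove at (143,293). The fresh canister is at (297,185). I'll place it in groove_a, then look at the whole dish.

Run:
```python
from act import *
fs=stored()
P,an=part(fs,"blue",on(fs[1],(297,185),24)[:2],30)
if pick(P[:2],upyaw(an),16):
    place(slot(0,25),PSI+np.pi/2,24)
look((600,250,30),270,off=(0,-75)); a=grab("wrist","w11")
look((600,250,30),270,off=(0,5)); b=grab("wrist","w12")
np.savez("w12.npz",Ea=a["extrinsics"],Eb=b["extrinsics"],fa=a["frame"],fb=b["frame"])
st("")
```

```text
blue [470.3 328.5  18.2] 0.4 283
grip op 0.237 gf 39.6 F [0.5 0.7 2.8] z 12.1 t 43.3
lift op 0.241 gf 39.4 F [0.5 0.  0.2] z 84.1 t 44.3
over op 0.236 gf 39.4 F [-0.4  0.3 -0.1] z 84.1 t 45.1
down op 0.236 gf 39.9 F [-1.4 -0.2  3.3] z 20.2 t 46.4
free op 0.376 gf 0.0 F [0.2 0.4 0.3] z 84.2 t 47.9
 op 0.380 gf 0.0 F [-0.8  0.8 -0.2] z 142.8 t 49.5
```

View pics/w11.png

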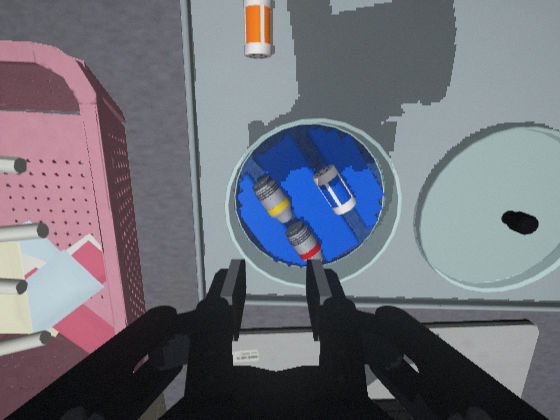

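Both objectives lie in groove_b (yellow ring (279,205), red ring (310,252)) and the fresh canister lies in groove_a (336,191). The lid's knob is at (520,222). Before setting the lid I'll check that the dish hasn't shifted and find the lid.

Run:
```python
from m import *
a,b=stored()
for z in (17,21): print([ (d[0].round(1),d[1].round(2)) for d in (dish(f,z,(591,207)) for f in (a,b))])
K=[]
for f in (a,b):
    m=((f["hsv"][...,2]<60)*255).astype(np.uint8)&roi(f,(603,391,32),45)
    n,l,s,c=cv2.connectedComponentsWithStats(m); i=1+s[1:,4].argmax(); K.append((f,c[i])); print(s[i],c[i].round(1))
print("knob",tri(*K).round(1))
# rims (z=43 dish; lid plate top z=21): circle fit on edge pixels near the expected circle
for nm,c0,z,r0 in (("dishrim",(591.3,207.4),43,75),("lid",(603,391),19,81.5)):
  for f in (a,b):
    e=cv2.Canny(f["frame"],40,100); e[258:]=0; ys,xs=np.where(e); XY=pts_on(f,np.c_[xs,ys],z)
    d=np.hypot(*(XY-c0).T); XY=XY[abs(d-r0)<4]
    r=least_squares(lambda q:np.hypot(*(XY-q).T)-r0,c0,loss="cauchy",f_scale=.6); print(nm,r.x.round(1),len(XY),np.median(abs(r.fun)).round(2))
```

```text
[(array([587.1, 209. ,  64.1]), np.float64(1.66)), (array([586.8, 208.6,  65.3]), np.float64(1.24))]
[(array([586. , 208.5,  63.1]), np.float64(1.64)), (array([585.8, 209.3,  64.3]), np.float64(1.23))]
[502 211  36  23 590] [520.  221.7]
[417 209  29  22 465] [431.2 219.2]
knob [602.7 392.6  35.9]
dishrim [590.5 207.2] 875 1.12
dishrim [590.5 206.9] 901 1.43
lid [603.4 393.6] 414 0.49
lid [603.3 392.7] 817 0.8
```

```bash
cat > lid.py <<'E'
from act import *
q=down(np.pi/2).as_quat().tolist()
arm.set_gripper(0.6); arm.movep([603,391.5,80],q); arm.movel([603,391.5,26],max_speed=70)
arm.set_gripper(0,70); st("grip"); arm.movel([603,391.5,90],max_speed=80); st("lift")
x,y=590.5,206.7
arm.movel([x,y,90],max_speed=110); s=st("over"); f0=s["force"][2]
arm.movel([x,y,68],max_speed=50); 
z=68
while z>51.5:
    z-=1; arm.movel([x,y,z],max_speed=25); d=arm.read_state()["force"]
    if abs(d[2]-f0)>5: break
s=st("end"); print(z,s["tool_pos"].round(1))
grab("side","s5")
E
python3 lid.py
```

```text
grip op 0.177 gf 68.7 F [-0.4  0.3  3.3] z 27.1 t 51.9
lift op 0.180 gf 68.5 F [ 0.4  0.1 -1.5] z 89.1 t 52.8
over op 0.183 gf 68.5 F [ 0.  -0.9 -1.1] z 89.9 t 54.7
end op 0.185 gf 68.9 F [-2.5 -1.2  4.2] z 53.0 t 59.3
52 [590.6 206.7  53. ]
```

View pics/s5.png

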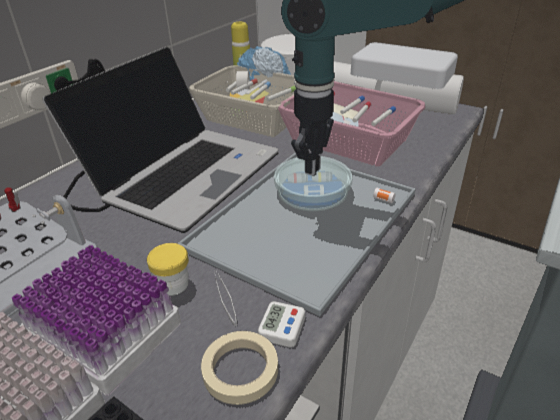

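The lid sits flat at its original height on the dish (313,180), with the parts inside and the spent canister at (385,196). I'll release, back off and check the centring.

Run:
```python
from act import *
arm.set_gripper(0.5,30); arm.hold(.2); arm.movel([590.5,206.7,120],max_speed=80)
look((600,215,30),270,off=(0,-40)); a=grab("wrist","w13")
look((600,215,30),270,off=(0,40)); b=grab("wrist","w14")
K=[]
for f in (a,b):
    m=((f["hsv"][...,2]<60)*255).astype(np.uint8)&roi(f,(590.5,207,62),28)
    n,l,s,c=cv2.connectedComponentsWithStats(m); i=1+s[1:,4].argmax(); K.append((f,c[i])); print(s[i])
print("knob",tri(*K).round(1))
for nm,z,r0 in (("lid",45,81.5),("dish inner bottom",17,71.5)):
  for f in (a,b):
    e=cv2.Canny(f["frame"],40,100); e[258:]=0; ys,xs=np.where(e); XY=pts_on(f,np.c_[xs,ys],z)
    d=np.hypot(*(XY-[590.7,207]).T); XY=XY[abs(d-r0)<4]
    r=least_squares(lambda q:np.hypot(*(XY-q).T)-r0,(590.7,207),loss="cauchy",f_scale=.6); print(nm,r.x.round(1),len(XY),np.median(abs(r.fun)).round(2))
st("")
cv2.imwrite("pics/w13z.png",cv2.resize(a["frame"][90:320,180:470,::-1],None,fx=2.5,fy=2.5,interpolation=cv2.INTER_CUBIC))
```

```text
[305 205  24  25 456]
[204 203  25  26 469]
knob [589.5 207.6  64.6]
lid [590.6 207.8] 800 0.65
lid [590.6 207.1] 790 0.61
dish inner bottom [591.4 204.9] 757 1.95
dish inner bottom [589.6 209.4] 746 1.73
 op 0.503 gf 0.0 F [-0.4 -0.4 -0.1] z 142.8 t 62.2
```

View pics/w13z.png

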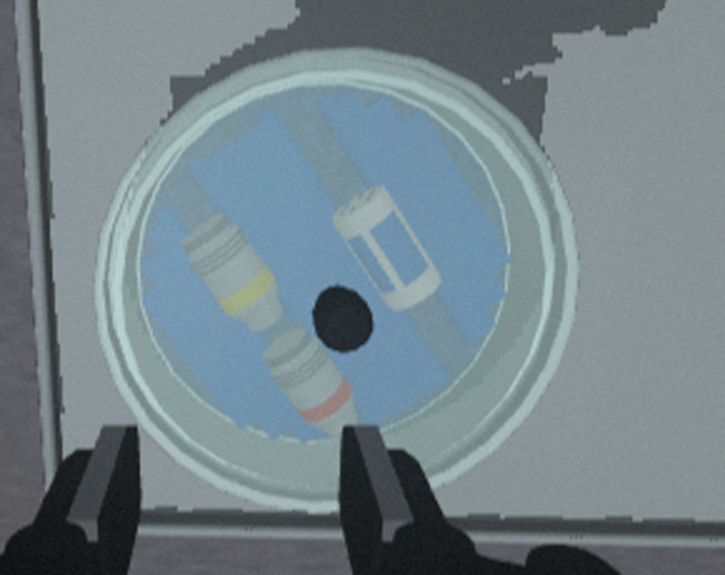

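The lid is flat and centred: lid circle (590.6,207.4) against dish rim (590.5,207.0). All three parts show in their grooves. Handing in.

```bash
python3 -c "
from bench import arm
print(arm.hand_in())"
```

```text
the job is handed in; nothing more can be done
None
```

The job is handed in: the red and yellow objectives (green was absent) and the fresh canister lie in the cradle grooves, the spent canister is out in the tray, and the lid is back on the dish, flat and centred to within about 1 mm by the wrist camera.

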